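# Snap a specimen cassette into its dock

### The job

Take the specimen cassette out of the sloping stand, lay it flat on the worktop, right side up, and let go of it; then take it again by its narrow tail and slide it nose first into the dock until the side catch snaps shut behind its shoulder and holds it. Push steadily, do not ram it against the dock, and leave the loose things around (black moulded specimen, slide box, eyepiece cap) where they are.

Things in the scene. Friction and masses are not known exactly. Their poses are not given: they have to be found in the camera images.
- cassette: flat aluminium cassette, 130 x 44 x 24 mm, about 180 g, two round black specimens on its top. Origin: centre of its underside; x along it to the nose, z out of the top. Body 44 mm wide from x = -10 to 65 mm; tail 24 mm wide, equally thick, from x = -65 to -10 mm, so the body ends in a square shoulder at x = -10 mm. Starts in the stand, tail down, nose up, top face up.
- cassette_nose (a point): middle of the cassette's nose face (x = 65, z = 12 mm in its frame); over the last 10 mm its sides taper from 44 to 35 mm and it is 20 mm thick. This end goes into the dock first
- cassette_tail (a point): point on top of the cassette's ribbed tail (x = -48, z = 24 mm in its frame), the place to hold it while pushing: here the fingers clear dock and catch
- stand: fixed plastic stand, foot 125 x 62 mm; origin: centre of its underside, z up. Its pocket slopes 35 degrees: the cassette in it points along the stand's +x and 35 degrees up, and slides out only along its own length; 55 mm of travel frees it
- stand_pocket (a point): inside bottom of the stand's pocket, where the cassette's tail end rests (22 mm above the worktop). Along the slope from here the pocket's cover reaches to 45 mm, its side walls to 50 mm and the 62 mm wide bed under the cassette to 85 mm; beyond 50 mm the cassette's sides and top are bare. Play: 2 mm beside, 2.3 mm above
- dock: fixed steel dock, about 120 x 100 x 40 mm. Origin on the worktop in the middle of the mouth; x is the direction of pushing in, y left, z up. Channel 47 mm wide; lips overhang it at 33 mm height from x = 18 mm on, so the cassette enters only sliding level, nose first, top up (play 1.5 mm each side, 3 mm in height). Right guide flares at x = 0 to 12 mm; catch at left
- dock_floor (a point): point on the channel floor, 6 mm above the worktop (base plate begins 14 mm before the mouth), where the underside centre of the latched cassette comes to lie: x = 25 mm in the dock's frame; the tail then sticks out of the mouth. The cassette can be pushed about 2 mm deeper before the end wall stops it
- dock_stop (a point): middle of the rigid end wall (dock x = 91.5 mm). A spring pin stands 10 mm out of it and pushes the cassette out again (3 to 4 N) unless the catch holds it. Pushing in takes about 4 to 12 N, most as the nose wedges the catch aside; over 60 N between cassette and dock is ramming
- catch (a joint): sprung pawl at the left of the dock's mouth (dock x = -8 to 14.5 mm, 8 to 30 mm high, thumb tab to 40 mm), in m: 0 = out, reaching 7 mm into the channel; about 0.004 to 0.007 while the cassette's side pushes it aside; back to 0 once snapped behind the shoulder. Spring 1 to 3 N
- specimen_2: loose bystander: black round moulded specimen, 31 x 30 x 21 mm, behind the dock; origin at the centre of its underside
- slide_box: loose bystander: small closed box, 62 x 86 x 32 mm, behind the dock; origin at the centre of its underside
- eyepiece_cap: loose bystander: round black cap, 36 x 36 x 14 mm, to the right of the stand; origin at the centre of its underside
Things that resemble listed ones, but are neither listed nor needed, are in the scene too. What is shaped like the dock but orange is not meant.

How it is judged:
On the way, in this order (a step that is already met when the one before it is completed fails the run):
1. the cassette lies flat on the worktop, right side up, released (height (world z) of cassette between -0.004 and 0.004 m and angle between cassette's own z axis and vertical below 0.08 rad and linear speed of cassette below 0.02 m/s and not (contact force between the fingers and cassette above 0.1 N)), for 0.2 s.
2. the cassette's side pushes the catch aside in the dock (value of joint catch above 0.0025 m and contact force between cassette and dock above 0.5 N and x of cassette in the frame of dock between -0.06 and 0.0225 m), for 0.1 s.
At the end, for the whole second after the job is handed in: The cassette sits in the dock's channel, right side up and aligned within 0.08 rad, its origin 22.5 to 30 mm past the mouth and within 4 mm of the channel's middle, with the catch snapped back (less than 2.5 mm from fully out) behind its shoulder; it is at rest and released (x of cassette in the frame of dock between 0.0225 and 0.03 m and y of cassette in the frame of dock between -0.004 and 0.004 m and z of cassette in the frame of dock below 0.01 m and angle between the x axis of cassette and the x axis of dock, either way round below 0.08 rad and angle between cassette's own z axis and vertical below 0.08 rad and value of joint catch below 0.0025 m and linear speed of cassette below 0.02 m/s and angular speed of cassette below 0.2 rad/s and contact force between the fingers and cassette below 0.1 N); the robot touches nothing.
It fails at once if the cassette is rammed against the dock (over 60 N) (contact force between cassette and dock above 60 N).
It fails at once if the black specimen is shifted more than 30 mm (distance of specimen_2 from where it was at the start of the episode above 0.03 m).
It fails at once if the slide box is shifted more than 30 mm (distance of slide_box from where it was at the start of the episode above 0.03 m).
It fails at once if the eyepiece cap is shifted more than 30 mm (distance of eyepiece_cap from where it was at the start of the episode above 0.03 m).
It also fails if it takes over 51 s, if anything falls off the work surface, if the arm or the gripper's body presses on something with over 40 N, if the wrist force passes 120 N, or if a joint passes its speed limit or range.

### The arm

A 6-joint arm with a two-finger parallel gripper is mounted at the origin on a cart in front of the work surface, level with it; the furniture and walls round the work are solid. World frame = base frame: x ahead of the robot, y to its left, z up, the work surface at z = 0. Lengths are in m, angles in rad, forces in N, time in s.
With the tool pointing down it reaches from about 0.35 to 0.725 m from the base axis. Payload 4.3 kg.
Tool frame: the origin (TCP) lies between the finger pads; the fingertips stand 22 mm ahead of it and the grasp point (between the pads) lies 3 mm ahead of it (tip_extent is the distance from the TCP to the fingertips, in m); z points along the fingers, y is the line along which they close (so a half turn about z gives the same grasp; the last joint's range is limited). The gripper opens to 85 mm and grips with 20 to 120 N. Pads are 22 mm wide; open, the fingers measure 114 mm over their backs; the gripper's body (76 mm by 85 mm) begins 54 mm behind the grasp point. The pads swing forward as they close: fully open they stand 13 mm farther back than shut.
Start: joints at [1.168, 0.377, 0.081, 1.274, 0, 1.46], TCP at [0.166, 0.551, 0.253] pointing down, gripper open.
Joint ranges: [-2.72, 2.72], [-0.84, 1.66], [-1.02, 1.22], [-1.77, 2.12], [-1.37, 1.28], [-3.14, 3.14]. Speed limits (rad/s): [2.57, 2.57, 3.14, 3.14, 3.14, 3.14].

### API

Orientations are given as a unit quaternion [w, x, y, z].
In Python, from station import get_state, camera, hand_in, boxes_of, trace, pinpoint, tip_extent gives the robot as it stands.
- The arm moves only by the tool jog_arm, never from a script. Its argument "increments" is a list of rows, each an object with "delta_pos": the shift along the tool's x, y, z in units of 40 mm (1.0 is 40 mm), a list of three; "spin": the turn about the tool's z in degrees; "hand": the gripper command: -1 is fully open, 1 is shut, values between are in proportion. In form: [{"delta_pos": [x, y, z], "spin": spin, "hand": hand}, ...]. A call has 1 to 10 rows; each row shifts and turns the commanded pose from where the row before left it, along the tool's axes as they then stand; what a row does not reach is not made up. A row lasts 1/12 s, in which the tool goes at most 41.7 mm and 7.16 degrees, less where a joint would pass 70% of its speed; a pose out of reach is approached as far as the arm can. A call is refused whole if a number of a shift passes 1 or a number of a turn 7.16, either way. A call with a gripper value outside its range is refused whole. The fingers move at their own pace and stop on an object; "grip_force" is the grip in N (left out, the last holds). Time passes only in rows, so rows that do not move let the fingers close. It gives the time, the measured TCP pose, the force, the opening and the grip force at its end, in the units of the state.
- get_state(): the state, without advancing time (a new reading comes with each control period).
- camera(name): name is "scene" or "side" or "wrist"; returns a dict with "img" (384x512x3 uint8, red, green, blue), "fx", "fy", "cx", "cy" (pixels), "T" (4x4, takes a point from camera to world coordinates). Camera axes: x right, y up, looking along -z (the intrinsics and any distortion apply to the point x, -y, -z); pixel columns grow to the right and rows downward; lengths in m; the calibration is good to about 2 mm. A picture is of the moment at which its call begins. There is no depth.
- hand_in(): hands the job in; it is judged then, once.
Trained networks look in a picture, given as the dict that the camera call returned (one of the last four; its "shot" number tells which), for a name from the list of things; names that differ only in an ending like _2 or _b are one class to them, and where a whole thing is asked for, a point or a joint stands for the part that bears it (a point fixed in the world has none). Each returns a list of dicts, best first, with "p" (0 to 1); they miss things now and then, are a little off and sometimes report something else, mostly with a low value. They report only what shows in the picture. A call takes as long as a camera call. They do not tell look-alikes from the thing itself.
- boxes_of(picture, label): "centre" ([x, y, z] in m, in the coordinates of the camera as it stood for that picture, good to about 4 mm: the middle of the surface that is visible of it).
- trace(picture, label): "pixels" (384x512 bool, what is visible of it).
- pinpoint(picture, label): "centre" ([x, y, z] in m, in the coordinates of the camera as it stood for that picture, good to about 4 mm: a listed point, or the origin of a listed thing).
The state is a dict: "t": time; "joints": joint angles; "dq": joint speeds; "joint_efforts": joint torques, N m; "tcp_pos": TCP position; "eef_rot": TCP orientation; "contact_force": force on the tool from outside, world axes, zero at the start; "wrist_torque": the same for the moment, N m; "finger_gap": opening from 0.0 (shut) to 1.0 (fully open); "finger_force": force on a finger pad.
Only numpy, scipy, OpenCV 4.12 (cv2) and the standard library are available. Lean on these libraries where they do the work, as an engineer would, in place of code of your own. Each camera call takes 0.05 s, during which the arm holds its last target. There are 200 camera calls.

## Working session

There is one attempt and no reset: what is moved stays moved. The work goes in short steps, Python scripts to look and compute and a tool call to move; the robot and the scene stay as the last step left them, time stands still between calls to the robot, and variables do not carry over. Pictures are saved under pics/ and viewed, at most 10 in all, crops included, and the job is handed in when it is done.

Besides the shell and the picture viewer there is one more tool, called after "Request:" by a JSON object that holds its "api" and its "payload", one argument or row to a line. jog_arm: Moves the arm, as the interface text tells. Its arguments: {"type":"object","properties":{"increments":{"type":"array"},"grip_force":{"type":"number"}},"required":["increments"]}

```bash
mkdir -p pics; ls; cat > h.py <<'E'
from station import *
import numpy as np, cv2
def w(pic,c): return (pic["T"]@np.r_[c,1])[:3]
def save(pic,n): cv2.imwrite(f"pics/{n}.png",pic["img"][:,:,::-1])
def look(pic,names):
    for n in names:
        for d in pinpoint(pic,n)[:3]: print(n,round(d["p"],2),w(pic,d["centre"]).round(4))
E
python3 - <<'E'
from h import *
s=get_state();print({k:np.round(v,3).tolist() for k,v in s.items()});print(tip_extent)
ims=[]
for c in ["scene","side"]:
    p=camera(c);print(c,p["T"].round(3).tolist(),p["fx"]);ims.append(p["img"])
    look(p,["cassette","cassette_nose","cassette_tail","stand","stand_pocket","dock","dock_floor","dock_stop","specimen_2","slide_box","eyepiece_cap"])
cv2.imwrite("pics/a.png",cv2.resize(np.vstack(ims)[:,:,::-1],(440,600)) if 0 else cv2.resize(np.hstack(ims)[:,:,::-1],(800,300)))
cv2.imwrite("pics/scene.png",ims[0][:,:,::-1])
E
```

```text
pics
{'t': 0.0, 'joints': [1.168, 0.378, 0.08, 1.274, 0.0, 1.46], 'dq': [0.0, -0.001, -0.001, -0.001, 0.001, -0.001], 'joint_efforts': [-0.001, -46.36, 26.988, 0.021, -0.0, 0.0], 'tcp_pos': [0.166, 0.55, 0.252], 'eef_rot': [-0.0, 0.146, 0.989, -0.001], 'contact_force': [-0.017, 0.371, -0.49], 'wrist_torque': [-0.014, -0.01, -0.019], 'finger_force': 0.0, 'finger_gap': 1.005}
0.022
scene [[0.91, 0.303, -0.285, 0.215], [-0.415, 0.677, -0.607, -0.924], [0.009, 0.671, 0.742, 0.736], [0.0, 0.0, 0.0, 1.0]] 374.8719361352484
cassette 0.66 [ 0.4578 -0.4372  0.0565]
cassette_nose 0.97 [ 0.5006 -0.4552  0.0978]
cassette_tail 0.8 [ 0.4086 -0.4215  0.0536]
stand 0.83 [ 0.4553 -0.4397 -0.0023]
stand_pocket 0.74 [ 0.4075 -0.4206  0.019 ]
dock 0.94 [ 0.5542 -0.2963 -0.0021]
dock 0.67 [ 0.2151 -0.3467 -0.0023]
dock_floor 0.98 [ 0.5764 -0.3002  0.0062]
dock_floor 0.64 [ 2.432e-01 -3.542e-01  2.000e-04]
dock_floor 0.5 [ 0.4079 -0.4183  0.0535]
dock_stop 0.96 [ 0.6464 -0.3129  0.0143]
dock_stop 0.96 [ 0.3128 -0.3758  0.0135]
dock_stop 0.5 [ 0.438  -0.5364 -0.005 ]
specimen_2 0.46 [ 0.682  -0.3874 -0.006
[... 355 characters left out ...]
ette 0.53 [ 0.4429 -0.5374  0.0006]
cassette_nose 0.86 [ 0.5038 -0.4498  0.1094]
cassette_nose 0.28 [ 0.6849 -0.3842  0.0022]
cassette_tail 0.96 [ 0.404  -0.4191  0.0534]
stand 0.62 [ 0.4572 -0.4361  0.0021]
stand_pocket 0.66 [ 0.4072 -0.4196  0.0208]
stand_pocket 0.61 [ 0.4539 -0.4399  0.0031]
dock 0.84 [ 0.5546 -0.2928  0.0034]
dock 0.56 [ 0.2157 -0.3484 -0.0011]
dock_floor 0.69 [ 0.5837 -0.3     0.0069]
dock_floor 0.59 [ 0.2414 -0.3506  0.0068]
dock_stop 0.81 [ 0.3048 -0.3768  0.0181]
dock_stop 0.58 [ 0.6432 -0.3125  0.0196]
dock_stop 0.4 [ 0.5836 -0.2998  0.0067]
specimen_2 0.55 [ 0.6823 -0.3845  0.0029]
slide_box 0.62 [ 0.7211 -0.2943 -0.0018]
eyepiece_cap 0.67 [ 0.4381 -0.5365 -0.0031]
```

View pics/a.png

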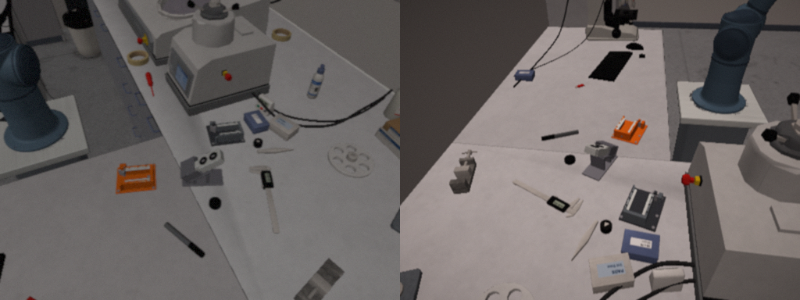

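```bash
python3 -c "
import cv2;i=cv2.imread('pics/scene.png');cv2.imwrite('pics/crop.png',cv2.resize(i[130:384,80:430],(800,580)))"
```

```text
(no output)
```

View pics/crop.png

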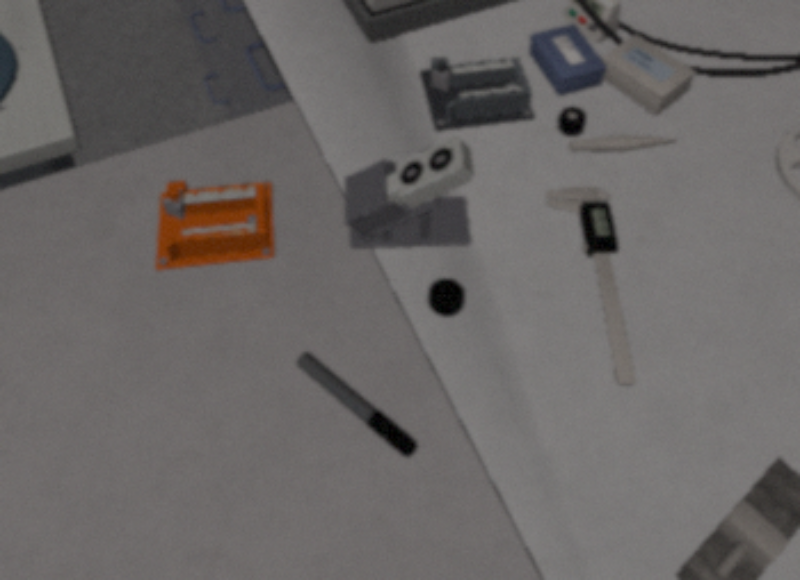

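Scene picture: the orange dock at crop (215,225) is the look-alike. The grey steel dock at crop (478,90), world ≈(0.554,-0.295), fits the description. The cassette is in the stand at crop (430,172), with the cap at (446,297) and the black specimen at (571,120). A large machine stands near the way, so I'll check where it is before the swing.

```bash
cat >> h.py <<'E'
def ray(p,u,v,z=0):
    d=p["T"][:3,:3]@np.array([(u-p["cx"])/p["fx"],-(v-p["cy"])/p["fy"],-1]); o=p["T"][:3,3]; return o+d*(z-o[2])/d[2]
from scipy.spatial.transform import Rotation as Ro
def tool():
    s=get_state(); q=s["eef_rot"]; return np.array(s["tcp_pos"]),Ro.from_quat([q[1],q[2],q[3],q[0]]).as_matrix(),s
def plan(wps,start=None,step=.95):
    p,R,s=tool(); p=p if start is None else np.array(start)
    print("tcp",p.round(4),"tool y az",np.degrees(np.arctan2(R[1,1],R[0,1])).round(2),"tilt",np.degrees(np.arccos(-R[2,2])).round(2),"t",s["t"])
    for q in wps:
        d=R.T@(np.array(q)-p)/.04; n=max(1,int(np.ceil(abs(d).max()/step-1e-6))); n=max(n,int(np.ceil(np.linalg.norm(d)/1.0-1e-6))); print(n,"x",(d/n).round(3).tolist()); p=np.array(q)
E
python3 - <<'E'
from h import *
p=camera("scene");k=1.28
for u,v in [(170,70),(185,110),(272,92),(130,20),(172,40),(278,40),(207,125),(244,143)]: print(u,v,ray(p,u*k,v*k).round(3),ray(p,u*k,v*k,.2).round(3))
plan([(.35,.32,.25),(.44,.05,.25),(.43,-.25,.25),(.45,-.42,.27)])
E
```

```text
170 70 [0.567 0.16  0.   ] [ 0.471 -0.135  0.2  ]
185 110 [ 0.524 -0.118  0.   ] [ 0.44  -0.337  0.2  ]
272 92 [ 0.893 -0.159  0.   ] [ 0.709 -0.367  0.2  ]
130 20 [0.537 0.714 0.   ] [0.449 0.269 0.2  ]
172 40 [0.671 0.41  0.   ] [0.547 0.047 0.2  ]
278 40 [1.166 0.194 0.   ] [ 0.908 -0.11   0.2  ]
207 125 [ 0.565 -0.228  0.   ] [ 0.47  -0.417  0.2  ]
244 143 [ 0.643 -0.362  0.   ] [ 0.527 -0.514  0.2  ]
tcp [0.166  0.5506 0.2533] tool y az 73.22 tilt 0.01 t 1.25
8 x [-0.759, -0.524, 0.01]
8 x [-0.513, -0.727, -0.0]
8 x [-0.241, -0.907, -0.0]
5 x [-0.341, -0.785, -0.1]
```

```bash
python3 - <<'E'
from h import *
plan([(.33,.28,.27),(.40,.05,.27),(.40,-.2,.27),(.45,-.42,.27)],step=1)
E
```

```text
tcp [0.166  0.5506 0.2533] tool y az 73.22 tilt 0.01 t 1.25
8 x [-0.735, -0.662, -0.052]
7 x [-0.476, -0.714, -0.0]
7 x [-0.258, -0.855, -0.0]
6 x [-0.464, -0.818, -0.0]
```

Request:
{"api": "jog_arm", "payload": {
  "increments": [
    {"delta_pos": [-0.735,-0.662,-0.052],"spin": 0,"hand": -1},
    {"delta_pos": [-0.735,-0.662,-0.052],"spin": 0,"hand": -1},
    {"delta_pos": [-0.735,-0.662,-0.052],"spin": 0,"hand": -1},
    {"delta_pos": [-0.735,-0.662,-0.052],"spin": 0,"hand": -1},
    {"delta_pos": [-0.735,-0.662,-0.052],"spin": 0,"hand": -1},
    {"delta_pos": [-0.735,-0.662,-0.052],"spin": 0,"hand": -1},
    {"delta_pos": [-0.735,-0.662,-0.052],"spin": 0,"hand": -1},
    {"delta_pos": [-0.735,-0.662,-0.052],"spin": 0,"hand": -1}
  ]
}}

```text
t: 1.92
tcp_pos: [0.3305, 0.2782, 0.2703]
eef_rot: [0.0, 0.146, 0.989, 0.0]
contact_force: [0.9, 0.6, -0.1]
finger_gap: 1.002
finger_force: 0.0
```

Request:
{"api": "jog_arm", "payload": {
  "increments": [
    {"delta_pos": [-0.476,-0.714,0],"spin": 0,"hand": -1},
    {"delta_pos": [-0.476,-0.714,0],"spin": 0,"hand": -1},
    {"delta_pos": [-0.476,-0.714,0],"spin": 0,"hand": -1},
    {"delta_pos": [-0.476,-0.714,0],"spin": 0,"hand": -1},
    {"delta_pos": [-0.476,-0.714,0],"spin": 0,"hand": -1},
    {"delta_pos": [-0.476,-0.714,0],"spin": 0,"hand": -1},
    {"delta_pos": [-0.476,-0.714,0],"spin": 0,"hand": -1}
  ]
}}

```text
t: 2.5
tcp_pos: [0.4001, 0.0483, 0.2702]
eef_rot: [0.0, 0.146, 0.989, 0.0]
contact_force: [-0.2, 0.4, 0.2]
finger_gap: 0.999
finger_force: 0.0
```

```bash
python3 - <<'E'
from h import *
plan([(.40,-.2,.27),(.45,-.42,.27)],step=1)
print(get_state()["joints"])
E
```

```text
tcp [0.4001 0.0483 0.2702] tool y az 73.22 tilt 0.05 t 2.5
7 x [-0.256, -0.849, 0.001]
6 x [-0.464, -0.817, 0.0]
[-3.77434583e-02  2.38898663e-02 -3.18892829e-01  1.22711536e+00
  1.71955369e-04  2.55162171e-01]
```

Tracking is exact; continue.

Request:
{"api": "jog_arm", "payload": {
  "increments": [
    {"delta_pos": [-0.256,-0.85,0],"spin": 0,"hand": -1},
    {"delta_pos": [-0.256,-0.85,0],"spin": 0,"hand": -1},
    {"delta_pos": [-0.256,-0.85,0],"spin": 0,"hand": -1},
    {"delta_pos": [-0.256,-0.85,0],"spin": 0,"hand": -1},
    {"delta_pos": [-0.256,-0.85,0],"spin": 0,"hand": -1},
    {"delta_pos": [-0.256,-0.85,0],"spin": 0,"hand": -1},
    {"delta_pos": [-0.256,-0.85,0],"spin": 0,"hand": -1}
  ]
}}

```text
t: 3.08
tcp_pos: [0.3995, -0.2004, 0.2701]
eef_rot: [0.0, 0.146, 0.989, -0.0]
contact_force: [1.2, 1.2, -0.1]
finger_gap: 0.999
finger_force: 0.0
```

Request:
{"api": "jog_arm", "payload": {
  "increments": [
    {"delta_pos": [-0.464,-0.817,0],"spin": 0,"hand": -1},
    {"delta_pos": [-0.464,-0.817,0],"spin": 0,"hand": -1},
    {"delta_pos": [-0.464,-0.817,0],"spin": 0,"hand": -1},
    {"delta_pos": [-0.464,-0.817,0],"spin": 0,"hand": -1},
    {"delta_pos": [-0.464,-0.817,0],"spin": 0,"hand": -1},
    {"delta_pos": [-0.464,-0.817,0],"spin": 0,"hand": -1},
    {"delta_pos": [0,0,0],"spin": 0,"hand": -1}
  ]
}}

```text
t: 3.67
tcp_pos: [0.4503, -0.4247, 0.2673]
eef_rot: [-0.0, 0.148, 0.989, -0.001]
contact_force: [1.4, -0.2, -0.0]
finger_gap: 1.003
finger_force: 0.0
```

```bash
python3 - <<'E'
from h import *
p=camera("wrist");save(p,"w1")
print(p["T"].round(3).tolist(),p["fx"],get_state()["joints"])
look(p,["cassette","cassette_nose","cassette_tail","stand","stand_pocket","dock","dock_floor","dock_stop"])
E
```

```text
[[0.293, -0.913, -0.284, 0.377], [0.956, 0.28, 0.089, -0.402], [-0.002, -0.297, 0.955, 0.388], [0.0, 0.0, 0.0, 1.0]] 298.3910410781456 [-8.55662974e-01  4.65665292e-01  2.53027227e-01  1.35932427e+00
 -1.81830585e-04 -5.59629494e-01]
cassette 0.89 [ 0.4595 -0.4362  0.0561]
cassette_nose 0.9 [ 0.5004 -0.4559  0.1045]
cassette_nose 0.38 [ 0.4063 -0.4147  0.0202]
stand 0.95 [ 0.4553 -0.4354 -0.002 ]
stand_pocket 0.68 [ 0.4091 -0.4159  0.0209]
dock 0.64 [ 0.5541 -0.2888 -0.0026]
dock_floor 0.72 [ 0.5777 -0.2981  0.0036]
dock_stop 0.85 [ 0.3025 -0.3755  0.0153]
dock_stop 0.77 [ 0.6437 -0.3186  0.0176]
```

View pics/w1.png

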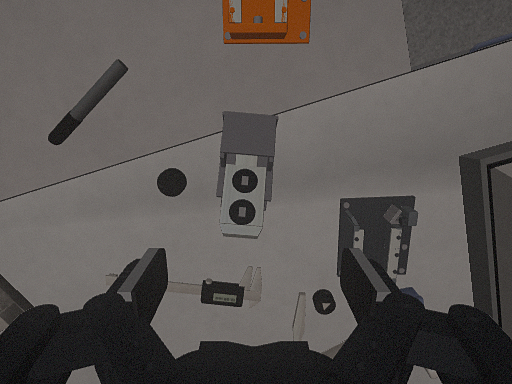

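The wrist view shows the cassette in the stand at (242,190), nose toward the image bottom. The grey dock is at (378,235), the cap at (172,182) and the specimen at (323,300). I'll refine the cassette pose from its silhouette.

```bash
cat >> h.py <<'E'
from scipy.optimize import minimize
def proj(p,P):
    c=(np.linalg.inv(p["T"])@np.c_[P,np.ones(len(P))].T)[:3]; return np.c_[p["cx"]+p["fx"]*c[0]/-c[2],p["cy"]+p["fy"]*c[1]/c[2]]
B=[(x,y,z) for x in(-10,55) for y in(-22,22) for z in(0,24)]+[(65,y,z) for y in(-17.5,17.5) for z in(2,22)]
def tailp(x0): return [(x,y,z) for x in(x0,-10) for y in(-12,12) for z in(0,24)]
def sil(p,Rm,o,x0,K=4):
    m=np.zeros((384*K,512*K),np.uint8)
    for pts in(B,tailp(x0)):
        u=proj(p,o+(Rm@np.array(pts).T/1000).T)
        cv2.fillConvexPoly(m,cv2.convexHull(np.int32((u*K+K/2)*16)),255,shift=4)
    return cv2.resize(m,(512,384),interpolation=cv2.INTER_AREA)/255.
def fit(pics,masks,pose,x0,guess):
    def cost(v):
        Rm,o=pose(v); return sum(abs(sil(p,Rm,o,x0)-m).sum()/m.sum() for p,m in zip(pics,masks))
    s=np.array([.005,.005,.06]); r=minimize(cost,guess,method="Nelder-Mead",options=dict(initial_simplex=np.vstack([guess]+[np.array(guess)+s*e for e in np.eye(3)]),xatol=2e-4,fatol=1e-4,maxiter=150)); return r.x,r.fun
def slope(v):  # v: pocket x,y,yaw
    Rm=(Ro.from_euler("z",v[2])*Ro.from_euler("y",-np.radians(35))).as_matrix()
    return Rm,np.array([v[0],v[1],.022])+Rm@[.065,0,0]
def flat(v): return Ro.from_euler("z",v[2]).as_matrix(),np.array([v[0],v[1],0])
E
python3 - <<'E'
from h import *
P=[];M=[]
for c in["wrist","side"]:
    p=camera(c);t=trace(p,"cassette")
    print(c,[(round(d["p"],2),int(d["pixels"].sum()),np.argwhere(d["pixels"]).mean(0).round()) for d in t[:2]])
    P.append(p);M.append(t[0]["pixels"].astype(float))
for i in([0],[0,1]): print(fit([P[j] for j in i],[M[j] for j in i],slope,-20,[.408,-.419,-.35]))
E
```

```text
wrist []Traceback (most recent call last):
  File "<stdin>", line 6, in <module>
IndexError: list index out of range
```

```bash
python3 - <<'E'
from h import *
P=[];M=[]
for c in["wrist","side","scene"]:
  for k in range(2):
    p=camera(c);t=trace(p,"cassette")
    if t: break
  if not t: print(c,"none");continue
  print(c,[(round(d["p"],2),int(d["pixels"].sum()),np.argwhere(d["pixels"]).mean(0).round()) for d in t[:2]])
  P.append(p);M.append(t[0]["pixels"].astype(float))
for i in[[j] for j in range(len(P))]+[list(range(len(P)))]: print(fit([P[j] for j in i],[M[j] for j in i],slope,-20,[.408,-.419,-.35]))
print(get_state()["t"])
E
```

```text
wrist [(0.75, 3247, array([199., 237.]))]
side [(0.75, 391, array([191., 251.]))]
scene [(0.59, 749, array([206., 269.]))]
(array([ 0.40644371, -0.41668727, -0.38405335]), np.float64(0.029806095521054125))
(array([ 0.40395972, -0.41837139, -0.37073625]), np.float64(0.12118750313424605))
(array([ 0.407551  , -0.42034722, -0.37128382]), np.float64(0.06235765334171051))
(array([ 0.40636513, -0.41650904, -0.39725485]), np.float64(0.325055705305003))
4.5167
```

Request:
{"api": "jog_arm", "payload": {
  "increments": [
    {"delta_pos": [0,0,0],"spin": 5,"hand": -1},
    {"delta_pos": [0,0,0],"spin": 0,"hand": -1}
  ]
}}

```text
t: 4.68
tcp_pos: [0.4499, -0.4185, 0.2698]
eef_rot: [-0.0, 0.19, 0.982, 0.0]
contact_force: [0.1, 1.3, 0.0]
finger_gap: 1.002
finger_force: 0.0
```

```bash
python3 - <<'E'
from h import *
plan([(.4796,-.4463,.165),(.4796,-.4463,.103)],step=.8)
E
```

```text
tcp [ 0.4499 -0.4185  0.2698] tool y az 68.14 tilt 0.01 t 4.6833
4 x [-0.237, -0.092, 0.655]
2 x [-0.0, -0.0, 0.775]
```

Request:
{"api": "jog_arm", "payload": {
  "increments": [
    {"delta_pos": [-0.237,-0.092,0.655],"spin": 0,"hand": -1},
    {"delta_pos": [-0.237,-0.092,0.655],"spin": 0,"hand": -1},
    {"delta_pos": [-0.237,-0.092,0.655],"spin": 0,"hand": -1},
    {"delta_pos": [-0.237,-0.092,0.655],"spin": 0,"hand": -1},
    {"delta_pos": [0,0,0.5],"spin": 0,"hand": -1},
    {"delta_pos": [0,0,0.5],"spin": 0,"hand": -1},
    {"delta_pos": [0,0,0.55],"spin": 0,"hand": -1},
    {"delta_pos": [0,0,0],"spin": 0,"hand": -1}
  ]
}}

```text
t: 5.35
tcp_pos: [0.4774, -0.4437, 0.0979]
eef_rot: [-0.003, 0.188, 0.982, 0.003]
contact_force: [-0.5, 0.2, -0.3]
finger_gap: 1.001
finger_force: 0.0
```

Request:
{"api": "jog_arm", "payload": {
  "increments": [
    {"delta_pos": [0,0,0],"spin": 0,"hand": 0.3},
    {"delta_pos": [0,0,0],"spin": 0,"hand": 0.3},
    {"delta_pos": [0,0,0],"spin": 0,"hand": 0.3},
    {"delta_pos": [0,0,0],"spin": 0,"hand": 0.3},
    {"delta_pos": [0,0,0],"spin": 0,"hand": 1},
    {"delta_pos": [0,0,0],"spin": 0,"hand": 1}
  ],
  "grip_force": 45
}}

```text
t: 5.85
tcp_pos: [0.4806, -0.4473, 0.1054]
eef_rot: [0.002, 0.189, 0.982, -0.001]
contact_force: [0.2, 0.6, 5.4]
finger_gap: 0.506
finger_force: 47.2
```

```bash
python3 - <<'E'
from h import *
p,R,s=tool(); u=np.array([np.cos(-.384)*.819,np.sin(-.384)*.819,.574])
plan([p+u*.066])
print(s["finger_gap"],s["contact_force"],s["finger_force"])
p=camera("wrist");save(p,"w2")
E
```

```text
tcp [ 0.4806 -0.4473  0.1054] tool y az 68.23 tilt 0.22 t 5.85
2 x [-0.677, -0.004, -0.471]
0.5060294318174228 [0.24431647 0.6393281  5.41804054] 47.154412753880024
```

View pics/w2.png

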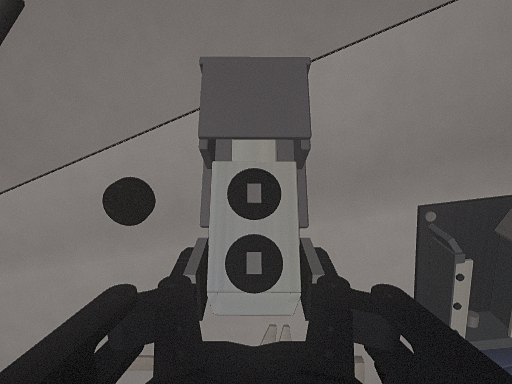

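The cassette is held between the pads just behind the nose taper and stands square in the image. The opening of 43 mm matches the body. Pull along the slope.

Request:
{"api": "jog_arm", "payload": {
  "increments": [
    {"delta_pos": [-0.19,0,-0.133],"spin": 0,"hand": 1},
    {"delta_pos": [-0.19,0,-0.133],"spin": 0,"hand": 1},
    {"delta_pos": [-0.19,0,-0.133],"spin": 0,"hand": 1},
    {"delta_pos": [-0.19,0,-0.133],"spin": 0,"hand": 1}
  ]
}}

```text
t: 6.23
tcp_pos: [0.5069, -0.4569, 0.1243]
eef_rot: [-0.001, 0.189, 0.982, 0.0]
contact_force: [-2.7, 0.4, -0.4]
finger_gap: 0.502
finger_force: 46.4
```

Request:
{"api": "jog_arm", "payload": {
  "increments": [
    {"delta_pos": [-0.19,0,-0.133],"spin": 0,"hand": 1},
    {"delta_pos": [-0.19,0,-0.133],"spin": 0,"hand": 1},
    {"delta_pos": [-0.19,0,-0.133],"spin": 0,"hand": 1},
    {"delta_pos": [-0.19,0,-0.133],"spin": 0,"hand": 1},
    {"delta_pos": [-0.19,0,-0.133],"spin": 0,"hand": 1},
    {"delta_pos": [0,0,0],"spin": 0,"hand": 1}
  ]
}}

```text
t: 6.73
tcp_pos: [0.5442, -0.472, 0.1519]
eef_rot: [0.001, 0.189, 0.982, -0.0]
contact_force: [-0.3, 1.0, 0.5]
finger_gap: 0.505
finger_force: 46.6
```

```bash
python3 - <<'E'
from h import *
plan([])
s=get_state();print(s["contact_force"],s["wrist_torque"],s["finger_gap"])
p=camera("side");save(p,"s1");look(p,["cassette_nose","cassette_tail","cassette"])
cv2.imwrite("pics/s1.png",cv2.resize(p["img"][120:310,160:400,::-1],(720,570)))
E
```

```text
tcp [ 0.5442 -0.472   0.1519] tool y az 68.26 tilt 0.08 t 6.7333
[-0.26660415  0.98983331  0.54157475] [0.09347357 0.29006803 0.0077994 ] 0.5052395326283419
cassette_nose 0.96 [ 0.5655 -0.4736  0.1571]
cassette_tail 0.69 [ 0.4702 -0.44    0.1005]
cassette 0.96 [ 0.5241 -0.4618  0.1091]
```

View pics/s1.png

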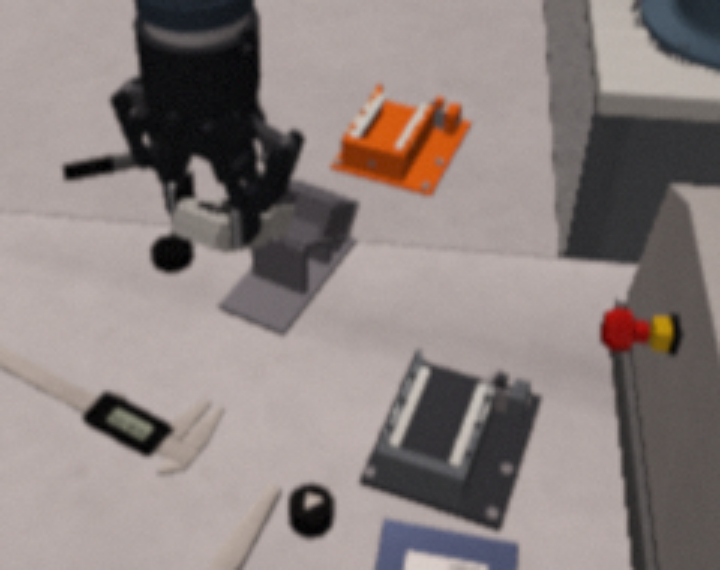

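The cassette is out of the stand and still tilted, with the orange decoy behind it and the grey dock at crop (450,430). Lift and turn to the dock's heading.

Request:
{"api": "jog_arm", "payload": {
  "increments": [
    {"delta_pos": [0,0,-0.7],"spin": -4.3,"hand": 1},
    {"delta_pos": [0,0,-0.7],"spin": -4.3,"hand": 1},
    {"delta_pos": [0,0,0],"spin": 0,"hand": 1}
  ]
}}

```text
t: 7.18
tcp_pos: [0.5444, -0.473, 0.2127]
eef_rot: [0.003, 0.114, 0.993, -0.002]
contact_force: [1.8, -0.3, -0.9]
finger_gap: 0.501
finger_force: 47.2
```

```bash
python3 - <<'E'
from h import *
h=np.array([np.cos(-.23),np.sin(-.23)]);t=np.array([.399,-.256])
W=[(*(t+h*a),z) for a,z in[(.079,.208),(.079,.110),(.079,.086),(.0915,.066),(.0993,.049),(.1041,.031),(.105,.025)]]
print(np.round(W,3).tolist());plan(W,step=.9)
E
```

```text
[[0.476, -0.274, 0.208], [0.476, -0.274, 0.11], [0.476, -0.274, 0.086], [0.488, -0.277, 0.066], [0.496, -0.279, 0.049], [0.5, -0.28, 0.031], [0.501, -0.28, 0.025]]
tcp [ 0.5444 -0.473   0.2127] tool y az 76.92 tilt 0.46 t 7.1833
6 x [0.466, 0.743, 0.013]
3 x [0.006, 0.003, 0.817]
1 x [0.004, 0.002, 0.6]
1 x [-0.309, 0.002, 0.502]
1 x [-0.192, 0.001, 0.426]
1 x [-0.117, 0.002, 0.451]
1 x [-0.021, 0.001, 0.15]
```

Request:
{"api": "jog_arm", "payload": {
  "increments": [
    {"delta_pos": [0.466,0.743,0],"spin": 0,"hand": 1},
    {"delta_pos": [0.466,0.743,0],"spin": 0,"hand": 1},
    {"delta_pos": [0.466,0.743,0],"spin": 0,"hand": 1},
    {"delta_pos": [0.466,0.743,0],"spin": 0,"hand": 1},
    {"delta_pos": [0.466,0.743,0],"spin": 0,"hand": 1},
    {"delta_pos": [0.466,0.743,0],"spin": 0,"hand": 1},
    {"delta_pos": [0,0,0],"spin": 0,"hand": 1},
    {"delta_pos": [0,0,0],"spin": 0,"hand": 1}
  ]
}}

```text
t: 7.85
tcp_pos: [0.4731, -0.2699, 0.206]
eef_rot: [-0.001, 0.114, 0.993, 0.001]
contact_force: [0.7, -1.1, -2.3]
finger_gap: 0.502
finger_force: 47.2
```

```bash
python3 - <<'E'
from h import *
plan([(.476,-.274,.110)])
p=camera("side");look(p,["cassette_nose","cassette_tail","cassette"])
cv2.imwrite("pics/s2.png",cv2.resize(p["img"][120:310,160:400,::-1],(720,570)))
E
```

```text
tcp [ 0.4731 -0.2699  0.206 ] tool y az 76.9 tilt 0.16 t 7.85
3 x [-0.034, -0.029, 0.8]
cassette_nose 0.53 [ 0.493  -0.2714  0.209 ]
cassette_tail 0.84 [ 0.3932 -0.2518  0.1535]
cassette 0.63 [ 0.4491 -0.2616  0.1605]
```

View pics/s2.png

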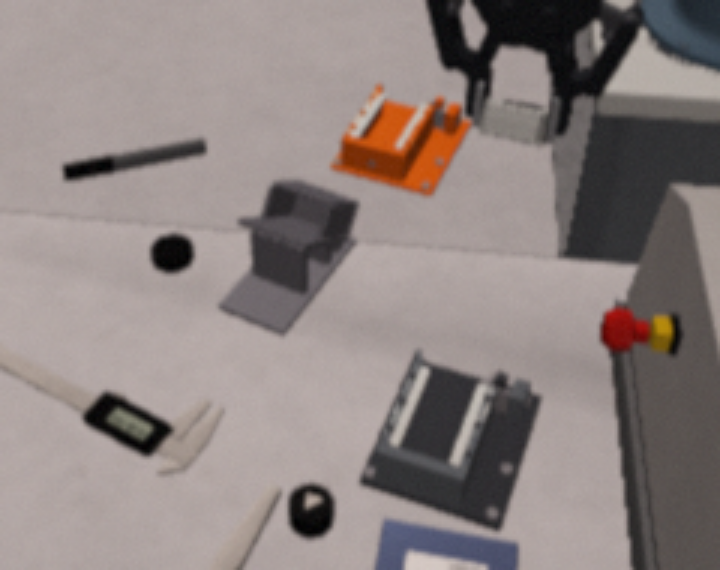

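Request:
{"api": "jog_arm", "payload": {
  "increments": [
    {"delta_pos": [-0.034,-0.029,0.8],"spin": 0,"hand": 1},
    {"delta_pos": [-0.034,-0.029,0.8],"spin": 0,"hand": 1},
    {"delta_pos": [-0.034,-0.029,0.8],"spin": 0,"hand": 1},
    {"delta_pos": [0,0,0.3],"spin": 0,"hand": 1},
    {"delta_pos": [0,0,0.2],"spin": 0,"hand": 1},
    {"delta_pos": [0,0,0],"spin": 0,"hand": 1}
  ]
}}

```text
t: 8.55
tcp_pos: [0.4773, -0.2769, 0.089]
eef_rot: [-0.001, 0.115, 0.993, 0.001]
contact_force: [0.7, 0.0, -2.2]
finger_gap: 0.504
finger_force: 47.1
```

Request:
{"api": "jog_arm", "payload": {
  "increments": [
    {"delta_pos": [-0.08,0,0.15],"spin": 0,"hand": 1},
    {"delta_pos": [-0.08,0,0.15],"spin": 0,"hand": 1},
    {"delta_pos": [-0.08,0,0.15],"spin": 0,"hand": 1}
  ],
  "grip_force": 20
}}

```text
t: 8.8
tcp_pos: [0.4909, -0.2808, 0.0754]
eef_rot: [0.004, 0.115, 0.993, -0.001]
contact_force: [3.8, 0.2, 6.7]
finger_gap: 0.504
finger_force: 48.6
```

Request:
{"api": "jog_arm", "payload": {
  "increments": [
    {"delta_pos": [-0.08,0,0.18],"spin": 0,"hand": 1},
    {"delta_pos": [-0.08,0,0.18],"spin": 0,"hand": 1},
    {"delta_pos": [-0.06,0,0.18],"spin": 0,"hand": 1},
    {"delta_pos": [-0.05,0,0.18],"spin": 0,"hand": 1}
  ],
  "grip_force": 20
}}

```text
t: 9.13
tcp_pos: [0.5028, -0.2842, 0.0472]
eef_rot: [0.005, 0.114, 0.993, -0.002]
contact_force: [3.3, -0.4, 5.4]
finger_gap: 0.501
finger_force: 49.9
```

Request:
{"api": "jog_arm", "payload": {
  "increments": [
    {"delta_pos": [-0.05,0,0.15],"spin": 0,"hand": 1},
    {"delta_pos": [-0.03,0,0.15],"spin": 0,"hand": 1},
    {"delta_pos": [-0.02,0,0.12],"spin": 0,"hand": 1},
    {"delta_pos": [0,0,0],"spin": 0,"hand": 1}
  ]
}}

```text
t: 9.47
tcp_pos: [0.5021, -0.2826, 0.027]
eef_rot: [0.0, 0.115, 0.993, -0.0]
contact_force: [1.9, 0.4, 4.1]
finger_gap: 0.506
finger_force: 51.3
```

```bash
python3 - <<'E'
from h import *
plan([])
p=camera("side");look(p,["cassette_nose","cassette_tail","cassette"])
cv2.imwrite("pics/s3.png",cv2.resize(p["img"][120:310,180:420,::-1],(720,570)))
E
```

```text
tcp [ 0.5021 -0.2826  0.027 ] tool y az 76.83 tilt 0.02 t 9.4667
cassette_nose 0.63 [ 0.5222 -0.2844  0.0193]
cassette 0.79 [ 0.4612 -0.2719  0.0067]
```

View pics/s3.png

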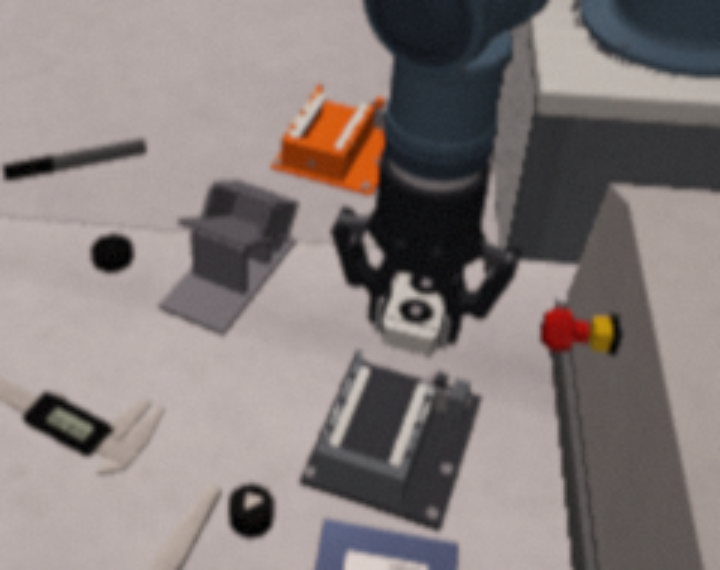

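The cassette is nearly flat on the worktop in front of the dock, at crop (415,310). Lower a little more, then release.

Request:
{"api": "jog_arm", "payload": {
  "increments": [
    {"delta_pos": [0,0,0.05],"spin": 0,"hand": 1},
    {"delta_pos": [0,0,0],"spin": 0,"hand": 0.2},
    {"delta_pos": [0,0,0],"spin": 0,"hand": -0.3},
    {"delta_pos": [0,0,0],"spin": 0,"hand": -0.6},
    {"delta_pos": [0,0,0],"spin": 0,"hand": -0.6},
    {"delta_pos": [0,0,0],"spin": 0,"hand": -0.6}
  ]
}}

```text
t: 10.17
tcp_pos: [0.5012, -0.2818, 0.0249]
eef_rot: [-0.001, 0.115, 0.993, 0.0]
contact_force: [-0.3, -0.2, 0.3]
finger_gap: 0.799
finger_force: 0.0
```

Request:
{"api": "jog_arm", "payload": {
  "increments": [
    {"delta_pos": [0,0,-0.5],"spin": 0,"hand": -0.6},
    {"delta_pos": [0,0,-0.9],"spin": 0,"hand": -0.6},
    {"delta_pos": [0.5,0,-0.8],"spin": 0,"hand": -0.6},
    {"delta_pos": [0.8,0,-0.5],"spin": 0,"hand": -0.6},
    {"delta_pos": [0.8,0,-0.4],"spin": 0,"hand": -0.6},
    {"delta_pos": [0.5,0,0],"spin": 0,"hand": -0.6},
    {"delta_pos": [0,0,0],"spin": 0,"hand": -0.6},
    {"delta_pos": [0,0,0],"spin": 0,"hand": -0.6}
  ]
}}

```text
t: 10.83
tcp_pos: [0.3998, -0.2583, 0.1496]
eef_rot: [0.0, 0.115, 0.993, 0.0]
contact_force: [1.0, -0.3, 0.6]
finger_gap: 0.799
finger_force: 0.0
```

```bash
python3 - <<'E'
from h import *
plan([])
p=camera("wrist");save(p,"w3")
look(p,["cassette_nose","cassette_tail","cassette","dock","dock_floor","dock_stop"])
t=trace(p,"cassette") or trace(p,"cassette_tail")
print(len(t))
if t:
  print(t[0]["p"],t[0]["pixels"].sum()); print(fit([p],[t[0]["pixels"].astype(float)],flat,-65,[.461,-.272,-.23]))
E
```

```text
tcp [ 0.3998 -0.2583  0.1496] tool y az 76.77 tilt 0.02 t 10.8333
cassette_nose 0.66 [ 0.525  -0.2852  0.0112]
cassette_tail 0.61 [ 0.4107 -0.2632  0.0243]
cassette 0.68 [ 0.4583 -0.2672  0.0018]
cassette 0.38 [ 0.5261 -0.2882  0.0094]
dock 0.7 [ 0.5524 -0.2878 -0.001 ]
dock_floor 0.97 [ 0.2418 -0.3517  0.0041]
dock_floor 0.64 [ 0.5808 -0.2948  0.002 ]
dock_floor 0.18 [ 0.407  -0.2633  0.025 ]
dock_stop 0.6 [ 0.3068 -0.3776  0.0134]
1
0.85 5082
(array([ 0.45727207, -0.27135537, -0.22476178]), np.float64(0.03302544158159131))
```

View pics/w3.png

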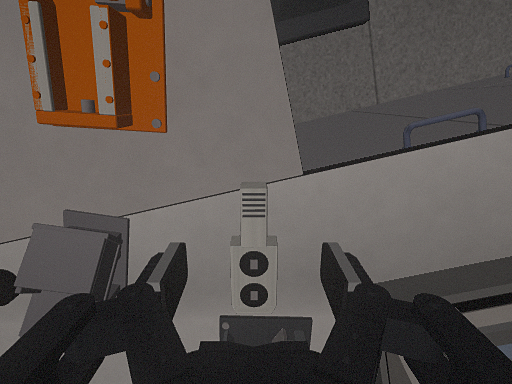

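The cassette lies flat, top up and released, with the tail at (254,200) and the nose at (254,310) near the dock plate. One view from higher up will show dock and cassette together.

Request:
{"api": "jog_arm", "payload": {
  "increments": [
    {"delta_pos": [-0.3,0,-0.8],"spin": 0,"hand": -0.6},
    {"delta_pos": [-0.4,0,-0.8],"spin": 0,"hand": -0.6},
    {"delta_pos": [-0.4,0,-0.8],"spin": 0,"hand": -0.6},
    {"delta_pos": [-0.4,0,-0.8],"spin": 0,"hand": -0.6},
    {"delta_pos": [-0.3,0,-0.5],"spin": 0,"hand": -0.6},
    {"delta_pos": [0,0,0],"spin": 0,"hand": -0.6},
    {"delta_pos": [0,0,0],"spin": 0,"hand": -0.6},
    {"delta_pos": [0,0,0],"spin": 0,"hand": -0.6}
  ]
}}

```text
t: 11.9
tcp_pos: [0.4703, -0.2747, 0.2962]
eef_rot: [-0.001, 0.115, 0.993, 0.0]
contact_force: [0.1, -0.3, -0.5]
finger_gap: 0.8
finger_force: 0.0
```

```bash
python3 - <<'E'
from h import *
plan([])
for k in range(2):
  p=camera("wrist")
  look(p,["cassette_nose","cassette_tail","cassette","dock","dock_floor","dock_stop"])
  t=trace(p,"cassette")
  if t: print(t[0]["p"],fit([p],[t[0]["pixels"].astype(float)],flat,-65,[.458,-.271,-.225]))
save(p,"w4f");np.save("w4.npy",p,allow_pickle=True)
cv2.imwrite("pics/w4.png",cv2.resize(p["img"][150:330,150:390,::-1],(800,600),interpolation=cv2.INTER_CUBIC))
E
```

```text
tcp [ 0.4703 -0.2747  0.2962] tool y az 76.84 tilt 0.11 t 11.9
cassette_nose 0.64 [ 0.5272 -0.2847  0.0126]
cassette_nose 0.46 [ 0.556  -0.2877 -0.0028]
cassette_tail 0.81 [ 0.407  -0.2623  0.0222]
cassette 0.66 [ 0.5769 -0.2954  0.0033]
cassette 0.62 [ 4.606e-01 -2.664e-01 -4.000e-04]
dock 0.91 [ 0.556 -0.287 -0.002]
dock_floor 0.9 [ 0.5787 -0.2934  0.0034]
dock_stop 0.7 [ 0.644  -0.3129  0.0157]
dock_stop 0.55 [ 0.3022 -0.3755  0.0131]
0.75 (array([ 0.45725777, -0.27137409, -0.22595279]), np.float64(0.04598689694391861))
cassette_nose 0.92 [ 0.5245 -0.2844  0.0136]
cassette_nose 0.65 [ 0.406  -0.4143  0.0183]
cassette_tail 0.61 [ 4.421e-01 -5.309e-01 -4.000e-04]
cassette 0.62 [ 0.4588 -0.2686  0.0017]
dock 0.91 [ 0.554  -0.2891 -0.0032]
dock_floor 0.8 [ 0.5752 -0.299   0.0028]
dock_floor 0.39 [ 0.6434 -0.3147  0.0174]
dock_floor 0.26 [ 0.4057 -0.2622  0.0241]
dock_stop 0.87 [ 0.3033 -0.3749  0.0171]
dock_stop 0.76 [ 0.6451 -0.319   0.0163]
0.64 (array([ 0.45680899, -0.27129604, -0.22366477]), np.float64(0.0475998908509726))
```

View pics/w4.png

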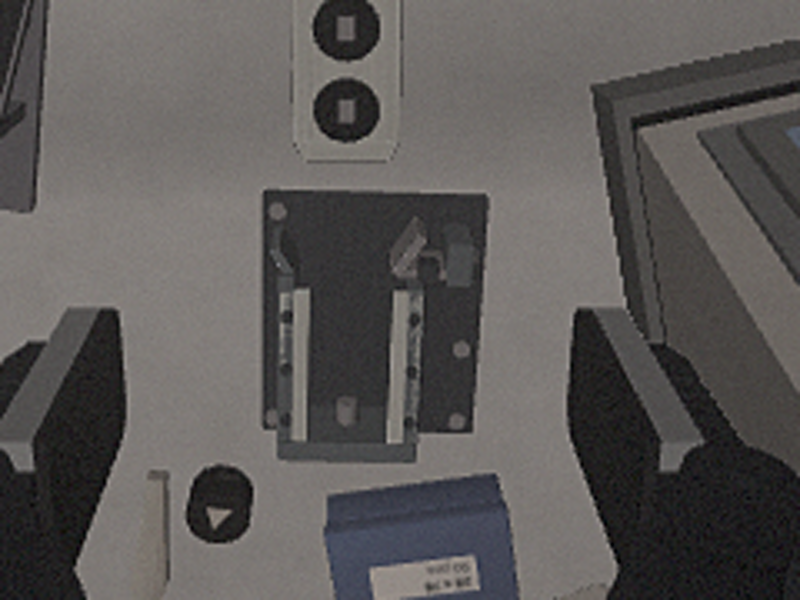

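The view shows the dock channel between the bright lips, with inner edges from (311,290) to (306,440) and (395,290) to (386,443). The catch is at upper right (410,250), the spring pin at (345,410), and the cassette nose at (347,160).

```bash
python3 - <<'E'
from h import *
p=np.load("w4.npy",allow_pickle=True).item()
r=lambda u,v,z: ray(p,150+.3*u-.35,150+.3*v-.35,z)[:2]
for z in(.036,.040):
  L=[r(311,290,z),r(306,440,z)];R=[r(395,290,z),r(386,443,z)]
  a=(L[0]+R[0])/2;b=(L[1]+R[1])/2
  print(z,a.round(4),b.round(4),"yaw",np.arctan2(*(b-a)[::-1]).round(3),"len",np.linalg.norm(b-a).round(4),"gap",np.linalg.norm(L[0]-R[0]).round(4),np.linalg.norm(L[1]-R[1]).round(4))
q=[r(262,191,.006),r(489,195,.006),r(473,432,.006),r(263,430,.006)]
print(np.round(q,4).tolist(),[np.arctan2(*(y-x)[::-1]).round(3) for x,y in((q[3],q[2]),(q[0],q[1]),(q[0],q[3]),(q[1],q[2]))])
print([np.linalg.norm(y-x).round(3) for x,y in((q[3],q[2]),(q[0],q[1]),(q[0],q[3]),(q[1],q[2]))])
n=[r(293,100,.024),r(402,100,.024),r(308,160,.022),r(390,160,.022)]
print(np.round(n,4).tolist())
E
```

```text
0.036 [ 0.572 -0.295] [ 0.6427 -0.3146] yaw -0.271 len 0.0734 gap 0.0353 0.0354
0.04 [ 0.5701 -0.2946] [ 0.6401 -0.314 ] yaw -0.271 len 0.0726 gap 0.0349 0.035
[[0.5303, -0.3261], [0.555, -0.2295], [0.6709, -0.2592], [0.647, -0.3561]] [np.float64(1.329), np.float64(1.321), np.float64(-0.252), np.float64(-0.252)]
[np.float64(0.1), np.float64(0.1), np.float64(0.12), np.float64(0.12)]
[[0.4892, -0.3008], [0.4994, -0.2575], [0.5162, -0.3012], [0.5241, -0.2679]]
```

```bash
python3 - <<'E'
from h import *
plan([(.4102,-.2606,.10),(.4102,-.2606,.027)])
E
```

```text
tcp [ 0.4707 -0.2751  0.2974] tool y az 76.82 tilt 0.01 t 12.7
6 x [0.259, 0.001, 0.823]
2 x [0.0, -0.0, 0.912]
```

Request:
{"api": "jog_arm", "payload": {
  "increments": [
    {"delta_pos": [0.259,0,0.82],"spin": 0,"hand": -0.6},
    {"delta_pos": [0.259,0,0.82],"spin": 0,"hand": -0.6},
    {"delta_pos": [0.259,0,0.82],"spin": 0,"hand": -0.6},
    {"delta_pos": [0.259,0,0.82],"spin": 0,"hand": -0.6},
    {"delta_pos": [0.259,0,0.82],"spin": 0,"hand": -0.6},
    {"delta_pos": [0.259,0,0.82],"spin": 0,"hand": -0.6},
    {"delta_pos": [0,0,0.6],"spin": 0,"hand": -0.6},
    {"delta_pos": [0,0,0.6],"spin": 0,"hand": -0.6},
    {"delta_pos": [0,0,0.4],"spin": 0,"hand": -0.6},
    {"delta_pos": [0,0,0],"spin": 0,"hand": -0.6}
  ]
}}

```text
t: 13.53
tcp_pos: [0.4078, -0.259, 0.0335]
eef_rot: [-0.003, 0.115, 0.993, 0.002]
contact_force: [-1.4, 1.0, 0.1]
finger_gap: 0.798
finger_force: 0.0
```

Request:
{"api": "jog_arm", "payload": {
  "increments": [
    {"delta_pos": [0,0,0.15],"spin": 0,"hand": 0},
    {"delta_pos": [0,0,0.08],"spin": 0,"hand": 0},
    {"delta_pos": [0,0,0],"spin": 0,"hand": 0},
    {"delta_pos": [0,0,0],"spin": 0,"hand": 1},
    {"delta_pos": [0,0,0],"spin": 0,"hand": 1},
    {"delta_pos": [0,0,0],"spin": 0,"hand": 1},
    {"delta_pos": [0,0,0],"spin": 0,"hand": 1},
    {"delta_pos": [0,0,0],"spin": 0,"hand": 1}
  ],
  "grip_force": 90
}}

```text
t: 14.2
tcp_pos: [0.411, -0.2614, 0.0287]
eef_rot: [0.001, 0.115, 0.993, -0.0]
contact_force: [-1.6, 1.8, 4.4]
finger_gap: 0.256
finger_force: 88.8
```

Request:
{"api": "jog_arm", "payload": {
  "increments": [
    {"delta_pos": [0,0,-0.1],"spin": 0,"hand": 1},
    {"delta_pos": [0,0,-0.1],"spin": 0.7,"hand": 1},
    {"delta_pos": [0,0.1,0],"spin": 0.75,"hand": 1},
    {"delta_pos": [0,0.095,0],"spin": 0,"hand": 1},
    {"delta_pos": [0,0,0],"spin": 0,"hand": 1},
    {"delta_pos": [0,0,0],"spin": 0,"hand": 1},
    {"delta_pos": [0,0,0],"spin": 0,"hand": 1}
  ]
}}

```text
t: 14.78
tcp_pos: [0.4119, -0.253, 0.0352]
eef_rot: [-0.0, 0.127, 0.992, 0.0]
contact_force: [-0.0, 0.1, -3.0]
finger_gap: 0.261
finger_force: 88.3
```

```bash
cat >> h.py <<'E'
D=np.array([.554,-.2906]);A=-.255
def dk():
    p,R,s=tool();d=p[:2]-D;print("tcp in dock",(np.array([d[0]*np.cos(A)+d[1]*np.sin(A),-d[0]*np.sin(A)+d[1]*np.cos(A)])*1000).round(1),"z",(p[2]*1000).round(1),"head",round(np.arctan2(R[1,1],R[0,1])-np.pi/2-A,4),"F",np.round(s["contact_force"],1),"M",np.round(s["wrist_torque"],2),"t",s["t"])
E
python3 - <<'E'
from h import *
dk()
p=camera("wrist")
look(p,["cassette_nose","cassette_tail","cassette","dock"])
def lift(v): return Ro.from_euler("z",v[2]).as_matrix(),np.array([v[0],v[1],.007])
t=trace(p,"cassette")
if t: print(t[0]["p"],fit([p],[t[0]["pixels"].astype(float)],lift,-36,[.460,-.265,-.255]))
p=camera("side");look(p,["cassette_nose"])
cv2.imwrite("pics/s4.png",cv2.resize(p["img"][170:310,230:410,::-1],(770,600)))
E
```

```text
tcp in dock [-147.     0.5] z 35.2 head 0.0 F [-0.   0.1 -3. ] M [0.04 0.1  0.04] t 14.7833
cassette_tail 0.71 [ 0.4045 -0.2536  0.0302]
cassette 0.68 [ 0.4598 -0.2598  0.0064]
0.91 (array([ 0.4315536 , -0.25789744, -0.2595257 ]), np.float64(1.0087785687523418))
cassette_nose 0.87 [ 0.5229 -0.2783  0.0223]
```

View pics/s4.png

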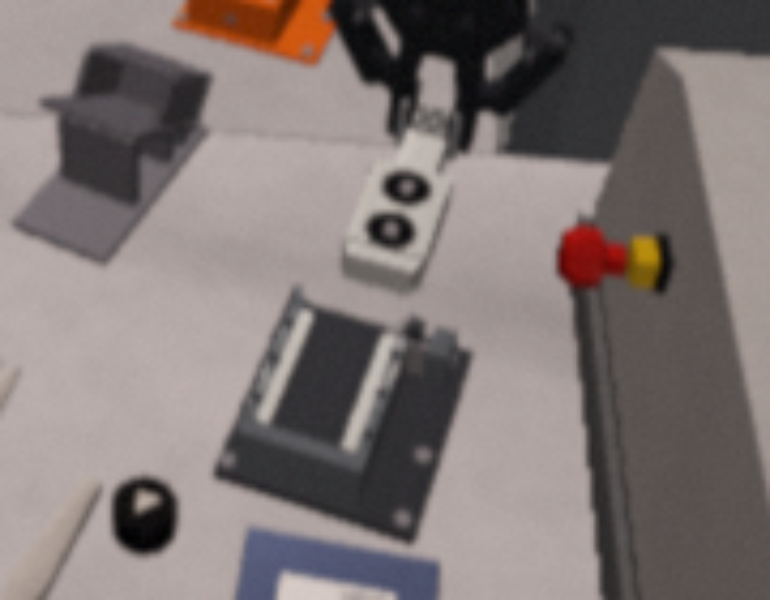

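Ten pictures have been viewed; from here I go by forces and numbers. The cassette is held level and lined up, nose about 34 mm before the mouth.

Request:
{"api": "jog_arm", "payload": {
  "increments": [
    {"delta_pos": [-0.1,0,-0.02],"spin": 0,"hand": 1},
    {"delta_pos": [-0.15,0,0],"spin": 0,"hand": 1},
    {"delta_pos": [-0.15,0,0],"spin": 0,"hand": 1},
    {"delta_pos": [-0.15,0,0],"spin": 0,"hand": 1},
    {"delta_pos": [-0.05,0,0],"spin": 0,"hand": 1},
    {"delta_pos": [0,0,0],"spin": 0,"hand": 1}
  ]
}}

```text
t: 15.68
tcp_pos: [0.4364, -0.2599, 0.0363]
eef_rot: [0.001, 0.127, 0.992, -0.0]
contact_force: [1.0, 0.6, -2.6]
finger_gap: 0.254
finger_force: 88.3
```

```bash
python3 -c "
from h import *
dk()"
```

```text
tcp in dock [-1.215e+02  1.000e-01] z 36.3 head 0.0002 F [ 1.   0.6 -2.6] M [0.01 0.15 0.05] t 15.6833
```

Request:
{"api": "jog_arm", "payload": {
  "increments": [
    {"delta_pos": [-0.06,0,0],"spin": 0,"hand": 1},
    {"delta_pos": [-0.06,0,0],"spin": 0,"hand": 1},
    {"delta_pos": [-0.06,0,0],"spin": 0,"hand": 1},
    {"delta_pos": [-0.06,0,0],"spin": 0,"hand": 1},
    {"delta_pos": [-0.06,0,0],"spin": 0,"hand": 1},
    {"delta_pos": [-0.06,0,0],"spin": 0,"hand": 1}
  ]
}}

```text
t: 16.18
tcp_pos: [0.4495, -0.2631, 0.0362]
eef_rot: [0.0, 0.127, 0.992, 0.0]
contact_force: [-0.4, -0.1, -1.9]
finger_gap: 0.262
finger_force: 88.3
```

```bash
python3 -c "
from h import *
dk()"
```

```text
tcp in dock [-108.1    0.3] z 36.2 head -0.0003 F [-0.4 -0.1 -1.9] M [0.03 0.15 0.01] t 16.1833
```

Request:
{"api": "jog_arm", "payload": {
  "increments": [
    {"delta_pos": [-0.06,0,0],"spin": 0,"hand": 1},
    {"delta_pos": [-0.06,0,0],"spin": 0,"hand": 1},
    {"delta_pos": [-0.06,0,0],"spin": 0,"hand": 1},
    {"delta_pos": [-0.06,0,0],"spin": 0,"hand": 1}
  ]
}}

```text
t: 16.52
tcp_pos: [0.4574, -0.2653, 0.0357]
eef_rot: [-0.001, 0.128, 0.992, -0.0]
contact_force: [-3.1, -1.2, -2.0]
finger_gap: 0.26
finger_force: 88.3
```

Request:
{"api": "jog_arm", "payload": {
  "increments": [
    {"delta_pos": [-0.06,0,0],"spin": 0,"hand": 1},
    {"delta_pos": [-0.06,0,0],"spin": 0,"hand": 1},
    {"delta_pos": [-0.06,0,0],"spin": 0,"hand": 1},
    {"delta_pos": [-0.06,0,0],"spin": 0,"hand": 1}
  ]
}}

```text
t: 16.85
tcp_pos: [0.4674, -0.268, 0.036]
eef_rot: [-0.001, 0.128, 0.992, -0.0]
contact_force: [-3.5, -2.5, -2.3]
finger_gap: 0.261
finger_force: 88.4
```

```bash
python3 -c "
from h import *
dk()"
```

```text
tcp in dock [-89.5  -0. ] z 36.0 head -0.0008 F [-3.5 -2.5 -2.3] M [-0.5   0.67 -0.24] t 16.85
```

Request:
{"api": "jog_arm", "payload": {
  "increments": [
    {"delta_pos": [-0.07,0,0],"spin": 0,"hand": 1},
    {"delta_pos": [-0.07,0,0],"spin": 0,"hand": 1},
    {"delta_pos": [-0.07,0,0],"spin": 0,"hand": 1},
    {"delta_pos": [-0.07,0,0],"spin": 0,"hand": 1},
    {"delta_pos": [-0.07,0,0],"spin": 0,"hand": 1}
  ]
}}

```text
t: 17.27
tcp_pos: [0.482, -0.2717, 0.0364]
eef_rot: [0.0, 0.127, 0.992, -0.0]
contact_force: [-2.2, -3.2, -1.7]
finger_gap: 0.257
finger_force: 88.4
```

Request:
{"api": "jog_arm", "payload": {
  "increments": [
    {"delta_pos": [-0.07,0,0],"spin": 0,"hand": 1},
    {"delta_pos": [-0.07,0,0],"spin": 0,"hand": 1},
    {"delta_pos": [-0.07,0,0],"spin": 0,"hand": 1},
    {"delta_pos": [-0.07,0,0],"spin": 0,"hand": 1},
    {"delta_pos": [-0.07,0,0],"spin": 0,"hand": 1}
  ]
}}

```text
t: 17.68
tcp_pos: [0.4951, -0.275, 0.0361]
eef_rot: [-0.0, 0.127, 0.992, 0.0]
contact_force: [-2.7, -3.3, -2.6]
finger_gap: 0.256
finger_force: 88.4
```

```bash
python3 -c "
from h import *
dk()"
```

```text
tcp in dock [-61.    0.2] z 36.1 head -0.0003 F [-2.7 -3.3 -2.6] M [-0.58  0.67 -0.23] t 17.6833
```

Request:
{"api": "jog_arm", "payload": {
  "increments": [
    {"delta_pos": [-0.07,0,0],"spin": 0,"hand": 1},
    {"delta_pos": [-0.07,0,0],"spin": 0,"hand": 1},
    {"delta_pos": [-0.07,0,0],"spin": 0,"hand": 1},
    {"delta_pos": [-0.07,0,0],"spin": 0,"hand": 1},
    {"delta_pos": [-0.07,0,0],"spin": 0,"hand": 1}
  ]
}}

```text
t: 18.1
tcp_pos: [0.5087, -0.2786, 0.0362]
eef_rot: [-0.0, 0.127, 0.992, 0.0]
contact_force: [-2.4, -3.1, -1.7]
finger_gap: 0.254
finger_force: 88.4
```

Request:
{"api": "jog_arm", "payload": {
  "increments": [
    {"delta_pos": [-0.07,0,0],"spin": 0,"hand": 1},
    {"delta_pos": [-0.07,0,0],"spin": 0,"hand": 1},
    {"delta_pos": [-0.07,0,0],"spin": 0,"hand": 1},
    {"delta_pos": [-0.07,0,0],"spin": 0,"hand": 1},
    {"delta_pos": [-0.05,0,0],"spin": 0,"hand": 1}
  ]
}}

```text
t: 18.52
tcp_pos: [0.5216, -0.2819, 0.0362]
eef_rot: [0.0, 0.127, 0.992, 0.0]
contact_force: [-2.9, -2.6, -2.0]
finger_gap: 0.259
finger_force: 88.4
```

```bash
python3 -c "
from h import *
dk()"
```

```text
tcp in dock [-33.6   0.2] z 36.2 head -0.0003 F [-2.9 -2.6 -2. ] M [-0.61  0.71 -0.2 ] t 18.5167
```

Now the last 10 mm, in small steps watching the force.

Request:
{"api": "jog_arm", "payload": {
  "increments": [
    {"delta_pos": [-0.05,0,0],"spin": 0,"hand": 1},
    {"delta_pos": [-0.05,0,0],"spin": 0,"hand": 1},
    {"delta_pos": [-0.04,0,0],"spin": 0,"hand": 1}
  ]
}}

```text
t: 18.77
tcp_pos: [0.5259, -0.283, 0.0359]
eef_rot: [-0.001, 0.127, 0.992, 0.0]
contact_force: [-6.5, -2.2, -0.3]
finger_gap: 0.257
finger_force: 88.5
```

Request:
{"api": "jog_arm", "payload": {
  "increments": [
    {"delta_pos": [-0.04,0,0],"spin": 0,"hand": 1},
    {"delta_pos": [-0.04,0,0],"spin": 0,"hand": 1},
    {"delta_pos": [0,0,0],"spin": 0,"hand": 1}
  ]
}}

```text
t: 19.02
tcp_pos: [0.5289, -0.2838, 0.0359]
eef_rot: [-0.001, 0.127, 0.992, 0.0]
contact_force: [-5.0, -3.3, -1.9]
finger_gap: 0.258
finger_force: 88.5
```

```bash
python3 -c "
from h import *
dk()"
```

```text
tcp in dock [-26.    0.3] z 35.9 head -0.0005 F [-5.  -3.3 -1.9] M [-0.64  1.05 -0.23] t 19.0167
```

Request:
{"api": "jog_arm", "payload": {
  "increments": [
    {"delta_pos": [-0.03,0,0],"spin": 0,"hand": 1},
    {"delta_pos": [-0.03,0,0],"spin": 0,"hand": 1},
    {"delta_pos": [0,0,0],"spin": 0,"hand": 1}
  ]
}}

```text
t: 19.27
tcp_pos: [0.5314, -0.2844, 0.036]
eef_rot: [-0.001, 0.127, 0.992, 0.0]
contact_force: [-5.2, -3.1, 0.0]
finger_gap: 0.255
finger_force: 88.6
```

Request:
{"api": "jog_arm", "payload": {
  "increments": [
    {"delta_pos": [-0.025,0,0],"spin": 0,"hand": 1},
    {"delta_pos": [0,0,0],"spin": 0,"hand": 1}
  ]
}}

```text
t: 19.43
tcp_pos: [0.5319, -0.2845, 0.0359]
eef_rot: [-0.001, 0.127, 0.992, 0.0]
contact_force: [-4.7, -3.3, -0.8]
finger_gap: 0.255
finger_force: 88.6
```

```bash
python3 -c "
from h import *
dk()"
```

```text
tcp in dock [-22.9   0.3] z 35.9 head -0.0007 F [-4.7 -3.3 -0.8] M [-0.57  1.18 -0.24] t 19.4333
```

Request:
{"api": "jog_arm", "payload": {
  "increments": [
    {"delta_pos": [-0.025,0,0],"spin": 0,"hand": 1},
    {"delta_pos": [0,0,0],"spin": 0,"hand": 1}
  ]
}}

```text
t: 19.6
tcp_pos: [0.533, -0.2846, 0.0359]
eef_rot: [-0.001, 0.128, 0.992, 0.0]
contact_force: [-5.8, -2.5, -1.1]
finger_gap: 0.258
finger_force: 88.6
```

Request:
{"api": "jog_arm", "payload": {
  "increments": [
    {"delta_pos": [-0.025,0,0],"spin": 0,"hand": 1},
    {"delta_pos": [0,0,0],"spin": 0,"hand": 1}
  ]
}}

```text
t: 19.77
tcp_pos: [0.534, -0.2849, 0.0359]
eef_rot: [-0.001, 0.128, 0.992, 0.0]
contact_force: [-5.6, -2.2, -0.1]
finger_gap: 0.254
finger_force: 88.6
```

Request:
{"api": "jog_arm", "payload": {
  "increments": [
    {"delta_pos": [-0.025,0,0],"spin": 0,"hand": 1},
    {"delta_pos": [0,0,0],"spin": 0,"hand": 1}
  ]
}}

```text
t: 19.93
tcp_pos: [0.5346, -0.2851, 0.0358]
eef_rot: [-0.001, 0.128, 0.992, 0.0]
contact_force: [-6.4, -3.1, -1.2]
finger_gap: 0.254
finger_force: 88.6
```

Request:
{"api": "jog_arm", "payload": {
  "increments": [
    {"delta_pos": [-0.02,0,0],"spin": 0,"hand": 1},
    {"delta_pos": [0,0,0],"spin": 0,"hand": 1}
  ]
}}

```text
t: 20.1
tcp_pos: [0.5347, -0.2851, 0.0357]
eef_rot: [-0.002, 0.128, 0.992, 0.0]
contact_force: [-8.2, -2.6, 0.2]
finger_gap: 0.258
finger_force: 88.8
```

```bash
python3 -c "
from h import *
dk()"
```

```text
tcp in dock [-20.1   0.5] z 35.7 head -0.0009 F [-8.2 -2.6  0.2] M [-0.49  1.42 -0.41] t 20.1
```

Request:
{"api": "jog_arm", "payload": {
  "increments": [
    {"delta_pos": [-0.03,0,0],"spin": 0,"hand": 1},
    {"delta_pos": [0,0,0],"spin": 0,"hand": 1}
  ]
}}

```text
t: 20.27
tcp_pos: [0.5347, -0.2851, 0.0354]
eef_rot: [-0.003, 0.128, 0.992, 0.001]
contact_force: [-10.3, -2.5, 1.7]
finger_gap: 0.255
finger_force: 89.0
```

```bash
python3 - <<'E'
from h import *
dk()
d2=lambda w:((w[:2]-D)@np.array([[np.cos(A),-np.sin(A)],[np.sin(A),np.cos(A)]])*1000).round(1)
for c in("side","scene","side"):
  p=camera(c)
  for n in("cassette_nose","cassette","cassette_tail","dock_stop","dock_floor","dock","catch"):
    for d in pinpoint(p,n)[:2]:
      w_=w(p,d["centre"])
      if abs(w_[1]+.3)<.05 and w_[0]>.45: print(c,n,round(d["p"],2),d2(w_),(w_[2]*1000).round(1))
E
```

```text
tcp in dock [-20.1   0.5] z 35.4 head -0.0011 F [-10.3  -2.5   1.7] M [-0.49  1.76 -0.26] t 20.2667
side cassette_nose 0.6 [91.3  4.4] 19.4
side cassette 0.88 [28.5  1.2] 9.2
side cassette_tail 0.88 [-21.7  -1.4] 30.7
side dock_stop 0.86 [95.   0.1] 19.5
side dock_floor 0.86 [30.9  0.7] 7.6
side dock 0.95 [ 3.8 -0.7] 3.2Traceback (most recent call last):
  File "<stdin>", line 7, in <module>
ValueError: it knows: cassette, cassette_nose, cassette_tail, dock, dock_floor, dock_stop, eyepiece_cap, slide_box, specimen, stand, stand_pocket
```

The end wall is reached: the TCP has stopped and the force is rising. I'll back off gently to test whether the catch holds.

Request:
{"api": "jog_arm", "payload": {
  "increments": [
    {"delta_pos": [0.04,0,0],"spin": 0,"hand": 1},
    {"delta_pos": [0.03,0,0],"spin": 0,"hand": 1},
    {"delta_pos": [0.03,0,0],"spin": 0,"hand": 1},
    {"delta_pos": [0.03,0,0],"spin": 0,"hand": 1},
    {"delta_pos": [0,0,0],"spin": 0,"hand": 1}
  ]
}}

```text
t: 21.03
tcp_pos: [0.5327, -0.2846, 0.0361]
eef_rot: [-0.0, 0.127, 0.992, 0.0]
contact_force: [-4.4, -2.8, -1.4]
finger_gap: 0.26
finger_force: 88.4
```

```bash
python3 -c "
from h import *
dk()"
```

```text
tcp in dock [-22.1   0.5] z 36.1 head -0.0004 F [-4.4 -2.8 -1.4] M [-0.45  0.84 -0.35] t 21.0333
```

Request:
{"api": "jog_arm", "payload": {
  "increments": [
    {"delta_pos": [0.03,0,0],"spin": 0,"hand": 1},
    {"delta_pos": [0.02,0,0],"spin": 0,"hand": 1},
    {"delta_pos": [0,0,0],"spin": 0,"hand": 1}
  ]
}}

```text
t: 21.28
tcp_pos: [0.5325, -0.2845, 0.0363]
eef_rot: [0.002, 0.127, 0.992, 0.0]
contact_force: [3.4, -2.3, -6.5]
finger_gap: 0.255
finger_force: 88.5
```

```bash
python3 -c "
from h import *
dk()"
```

```text
tcp in dock [-22.4   0.4] z 36.3 head 0.0001 F [ 3.4 -2.3 -6.5] M [-0.54 -0.33 -0.38] t 21.2833
```

The pull now meets resistance (+3.4 N) with the TCP held 2 mm off the wall, so the catch has snapped. Ease off, open and rise.

Request:
{"api": "jog_arm", "payload": {
  "increments": [
    {"delta_pos": [-0.04,0,0.02],"spin": 0,"hand": 1},
    {"delta_pos": [0,0,0],"spin": 0,"hand": 0.3},
    {"delta_pos": [0,0,0],"spin": 0,"hand": 0.1},
    {"delta_pos": [0,0,0],"spin": 0,"hand": 0},
    {"delta_pos": [0,0,0],"spin": 0,"hand": 0},
    {"delta_pos": [0,0,0],"spin": 0,"hand": 0}
  ]
}}

```text
t: 21.78
tcp_pos: [0.5328, -0.2846, 0.0357]
eef_rot: [0.0, 0.127, 0.992, 0.0]
contact_force: [0.2, -1.2, -0.3]
finger_gap: 0.5
finger_force: 0.0
```

Request:
{"api": "jog_arm", "payload": {
  "increments": [
    {"delta_pos": [0,0,-0.3],"spin": 0,"hand": 0},
    {"delta_pos": [0,0,-0.6],"spin": 0,"hand": 0},
    {"delta_pos": [0,0,-0.8],"spin": 0,"hand": 0},
    {"delta_pos": [0.3,0,-0.8],"spin": 0,"hand": 0},
    {"delta_pos": [0.5,0,-0.8],"spin": 0,"hand": 0},
    {"delta_pos": [0.5,0,-0.6],"spin": 0,"hand": 0},
    {"delta_pos": [0.3,0,-0.2],"spin": 0,"hand": 0},
    {"delta_pos": [0,0,0],"spin": 0,"hand": 0},
    {"delta_pos": [0,0,0],"spin": 0,"hand": 0}
  ]
}}

```text
t: 22.53
tcp_pos: [0.4708, -0.2687, 0.2001]
eef_rot: [0.001, 0.127, 0.992, -0.0]
contact_force: [0.0, -0.1, -0.7]
finger_gap: 0.501
finger_force: 0.0
```

```bash
python3 - <<'E'
from h import *
dk()
def inD(v): return Ro.from_euler("z",v[2]).as_matrix(),np.array([v[0],v[1],.006])
d2=lambda w:((w[:2]-D)@np.array([[np.cos(A),-np.sin(A)],[np.sin(A),np.cos(A)]])*1000).round(1)
for c in("wrist","side","wrist"):
  p=camera(c)
  for n in("cassette_nose","cassette","cassette_tail","dock_stop","dock_floor","dock"):
    for d in pinpoint(p,n)[:2]:
      w_=w(p,d["centre"])
      if abs(w_[1]+.3)<.05 and w_[0]>.45: print(c,n,round(d["p"],2),d2(w_),(w_[2]*1000).round(1))
np.save("w5.npy",p,allow_pickle=True)
E
```

```text
tcp in dock [-86.    0.2] z 200.1 head -0.0005 F [ 0.  -0.1 -0.7] M [-0.04 -0.01  0.  ] t 22.5333
wrist cassette_nose 0.56 [99.2  3.9] 16.9
wrist cassette 0.77 [24.8  3.8] 5.9
wrist cassette_tail 0.93 [-26.8  -2.4] 31.1
wrist dock_stop 0.72 [91.1 -0.2] 18.8
wrist dock_floor 0.87 [25.3  2.7] 2.1
wrist dock 0.93 [4.1 1.3] -1.5
side cassette_nose 0.63 [92.1  4.3] 20.1
side cassette 0.74 [26.6  7.2] 9.0
side cassette_tail 0.89 [-25.1  -1. ] 27.6
side dock_stop 0.92 [91.7  0.5] 20.0
side dock_floor 0.83 [28.4  3.9] 9.1
side dock 0.98 [ 4.8 -0.1] 1.9
wrist cassette_nose 0.59 [93.1  1.7] 18.1
wrist cassette 0.82 [25.9  3.5] 4.9
wrist cassette_tail 0.91 [-23.1  -1.5] 32.4
wrist dock_floor 0.57 [24.9  1.6] 3.8
wrist dock 0.92 [0.4 4.5] 1.7
```

```bash
python3 -c "
from station import *
print(hand_in())"
```

```text
the job is handed in; nothing more can be done
None
```

The cassette was laid flat on the worktop, top up, and released, then pushed by its tail into the grey dock; a pull-back test found the catch holding it, it stayed put on release about 25 mm past the mouth, and I handed the job in at about 23 s (no verdict was returned).

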